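# Clear the ultrasonic cleaner and hold its cover plate over the screw holes

### The arm

A 6-joint arm with a two-finger parallel gripper is mounted at the origin on the work surface. World frame = base frame: x ahead of the robot, y to its left, z up, the work surface at z = 0. Lengths are in m, angles in rad, forces in N, time in s.
With the tool pointing down it reaches from about 0.25 to 0.725 m from the base axis. Payload 4 kg.
Tool frame: the origin (TCP) lies on the centre line of the jaws, within the pads' length; the fingertips stand 17 mm ahead of it and the grasp point (between the pads) lies 2 mm behind it; z points along the fingers, y is the line along which they close (so a half turn about z gives the same grasp; the last joint's range is limited). The gripper opens to 85 mm and grips with 20 to 120 N. Pads are 22 mm wide; open, the fingers measure 114 mm over their backs; the gripper's body (76 mm by 85 mm) begins 54 mm behind the grasp point. The pads swing forward as they close: fully open they stand 13 mm farther back than shut.
Start: joints at [1.211, 0.241, 0.005, 1.335, 0, 1.571], TCP at [0.176, 0.468, 0.248] pointing down, gripper open.
Joint ranges: [-2.72, 2.72], [-1.05, 1.87], [-1.09, 1.28], [-1.99, 2.15], [-1.42, 1.44], [-3.14, 3.14]. Speed limits (rad/s): [2.79, 2.79, 3.14, 3.14, 3.14, 3.14].

### API

Orientations are given as a unit quaternion [x, y, z, w].
In Python, from workcell import get_obs, imaging, order gives the robot as it stands.
- The arm moves only by the tool apply_moves, never from a script. Its argument "targets" is a list that holds one entry, the list of rows, each a list of 5 numbers: the shift along the world's x, y, z in units of 40 mm (1.0 is 40 mm), then the turn about the world's z in degrees, then the gripper command: -1 is shut, 1 is fully open, values between are in proportion. In form: [[[dx, dy, dz, turn, fingers], ...]]. A call has 1 to 8 rows; each row shifts and turns the commanded pose from where the row before left it; what a row does not reach is not made up. A row lasts 1/12 s, in which the tool goes at most 41.7 mm and 7.16 degrees, less where a joint would pass 70% of its speed; a pose out of reach is approached as far as the arm can. A call is refused whole if a number of a shift passes 1 or a number of a turn 7.16, either way. A call with a gripper value outside its range is refused whole. The fingers move at their own pace and stop on an object; the grip force is fixed at half the most. Time passes only in rows, so rows that do not move let the fingers close. It gives the time, the measured TCP pose, the force, the opening and the grip force at its end, in the units of the state.
- get_obs(): the state, without advancing time (a new reading comes with each control period).
- imaging.camera(name): name is "scene" or "top" or "wrist"; returns (picture, depth): 384x512x3 uint8, blue, green, red; 384x512 float32, m along the optical axis (not along the pixel's ray), 0 where there is no reading.
- imaging.get_calibration(name): a dict with "camera_matrix" (3x3 intrinsics, pixels), "k1" (the pictures are not rectified: a ray, as slopes to the right and down, at radius r is drawn at 1 + k1 r^2 times it, then the intrinsics apply), "eye" and "rotation" of the camera in the world; the wrist camera has in their place "hand_eye" (4x4, takes a point from camera to tool coordinates, whose origin is the TCP and whose axes are the flange's). Camera axes: x right, y down, z forward; pixel columns grow to the right and rows downward; lengths in m; the calibration is good to about 2 mm. A picture is of the moment at which its call begins: read the wrist's pose just before it. get_calibration takes no time and is no camera call.
- order.job_done(): hands the job in; it is judged then, once.
The state is a dict: "clock": time; "joint_pos": joint angles; "joint_vel": joint speeds; "tau": joint torques, N m; "eef_pos": TCP position; "tool_rot": TCP orientation; "ft_force": force on the tool from outside, world axes, zero at the start; "ft_torque": the same for the moment, N m; "grip_width": finger opening in m; "grasp_force": force on a finger pad.
Only numpy, scipy, OpenCV 4.12 (cv2) and the standard library are available. Lean on these libraries where they do the work, as an engineer would, in place of code of your own. Each camera call takes 0.05 s, during which the arm holds its last target. There are 200 camera calls.

### The job

The ultrasonic cleaner is to be closed for transport: lift the wire basket out of its tank and hang it by its handle bar on the hook of the draining stand, letting go of it. Then pick up the cover plate by its handle and hold it level, hovering about 10 mm above the cleaner's rim without touching it, with its four corner holes lined up over the four threaded holes so that screws could be started; finish while still holding it there, neither setting it down nor letting go. Do not push aside the flux jar, the pliers or the brass tin.

Things in the scene. Friction and masses are not known exactly. Their poses are not given: they have to be found in the camera images.
- cleaner: Ultrasonic cleaner, white box 170 (x) x 150 (y) x 90 mm high, fixed to the bench, no lid; origin at the centre of its underside, z up. Flat aluminium rim on top, 90 mm above the bench, round an empty, dry tank opening 100 (x) x 108 (y) mm, tank floor 40 mm above the bench. Control panel on its -x face. It may stand on either side of the bench, with the cover plate on the other side.
- rim_centre (a point): Centre of the rim's top face (level with the rim, 90 mm above the bench, over the middle of the tank); axes as the cleaner's.
- rim_hole_a (a point): Threaded hole (6 mm) in the rim, at +65 mm x, +55 mm y from rim_centre, on the rim's top face. The four holes lie at (+-65, +-55) mm.
- rim_hole_b (a point): The diagonally opposite threaded hole, at -65 mm x, -55 mm y from rim_centre.
- cover: Aluminium cover plate 150 (x) x 130 (y) x 4 mm, about 0.25 kg, lying flat on the bench, handle up; origin at the centre of its underside, z up. Four 9 mm through holes at (+-65, +-55) mm, the same pattern as the rim; it fits either way round (half a turn makes no difference).
- cover_grip (a point): Centre of the cover's black bridge handle: a straight bar 80 mm long along the plate's x, 14 mm wide (y) and 14 mm high, its centre 38 mm above the plate's underside (27 mm free gap below the bar, on two 10 mm posts 33 mm either side of the middle). Axes as the plate's.
- cover_hole_a (a point): Hole in the cover at +65 mm x, +55 mm y of the plate, at the underside.
- cover_hole_b (a point): The diagonally opposite hole, at -65 mm x, -55 mm y.
- basket: Steel wire basket, about 0.2 kg, 70 (x) x 90 (y) x 35 mm high, standing on the tank floor; origin at the centre of its underside, z up. A 6 mm round wire handle stands over it: uprights 42 mm either side in y, level top bar along y (60 mm long). 58 mm of free height between bar and basket rim, open in x for the hook to pass through. Half a turn makes no difference.
- basket_bar (a point): Middle of the handle's top bar (centre line), 96 mm above the basket's underside; axes as the basket's.
- basket_grip (a point): Centre (122 mm above the basket's underside) of the upright black grip on top of the bar: a flat block 26 mm (x) x 10 mm thick (y) x 44 mm high, from 98 to 142 mm above the basket's underside.
- hook: Draining stand, fixed to the bench: dark round foot (110 mm diameter), upright post 205 mm high at its origin (centre of the foot's underside), and an 8 mm thick wire arm that points from the post along the stand's -x (roughly towards the robot), dips to a seat and turns up at the free end.
- hook_seat (a point): Where the middle of the basket's bar lies when it hangs: above the lowest part of the arm, 85 mm in -x from the post, 182 mm above the bench (the arm's top surface there is at 179 mm). The hung bar lies along the stand's y.
- hook_tip (a point): Centre of the hook's free end, 122 mm in -x from the post, 192 mm above the bench (its top is at 196 mm). The bar must pass over this, moving in the stand's +x.
- tin_mid (a point): Middle of a brass tin, 77 x 107 x 34 mm high, loose; leave it alone.
- flux_mid (a point): Middle of a small flux jar, 44 mm diameter, 45 mm high, loose; leave it alone.
- pliers_mid (a point): Middle of a pair of pliers lying flat, about 135 mm long, 50 mm wide and 14 mm high, loose; leave them alone.
There are look-alikes about, which are no part of the job. Of the things that look like the cover, take the one that is farthest from the robot's base at the start.

How it is judged:
On the way:
1. the basket hangs by its handle bar on the hook, let go (distance between basket_bar and hook_seat below 0.025 m and contact force between basket and hook above 0.4 N and contact force between the fingers and basket below 0.1 N and angle between basket_bar's own z axis and vertical below 0.45 rad), for 0.3 s.
At the end, for the whole second after the job is handed in: Basket on the hook: bar within 25 mm of the seat, tilt under 0.45 rad, untouched by the fingers, nearly still. Fingers hold the cover, still, level within 0.06 rad, underside 3 to 20 mm above the rim, touching neither cleaner, basket nor stand, holes within 4 mm of the threaded ones (all of step 1 and linear speed of basket below 0.15 m/s and ((horizontal distance between cover_hole_a and rim_hole_a below 0.004 m and horizontal distance between cover_hole_b and rim_hole_b below 0.004 m) or (horizontal distance between cover_hole_a and rim_hole_b below 0.004 m and horizontal distance between cover_hole_b and rim_hole_a below 0.004 m)) and z of cover in the frame of rim_centre between 0.003 and 0.02 m and angle between cover's own z axis and vertical below 0.06 rad and contact force between cover and cleaner below 0.1 N and contact force between cover and basket below 0.1 N and contact force between cover and hook below 0.1 N and contact force between the fingers and cover above 1 N and linear speed of cover below 0.02 m/s); the arm keeps its last pose, push and grip.
It fails at once if the tin, the flux jar or the pliers pushed more than 30 mm (distance of any of tin_mid, flux_mid, pliers_mid from where it was at the start of the episode above 0.03 m).
It also fails if it takes over 64 s, if anything falls off the work surface, if the arm or the gripper's body presses on something with over 40 N, if the wrist force passes 120 N, or if a joint passes its speed limit or range.

## Working session

There is one attempt and no reset: what is moved stays moved. The work goes in short steps, Python scripts to look and compute and a tool call to move; the robot and the scene stay as the last step left them, time stands still between calls to the robot, and variables do not carry over. Pictures are saved under pics/ and viewed, at most 12 in all, crops included, and the job is handed in when it is done.

Besides the shell and the picture viewer there is one more tool, called in YAML: its name, and indented under it one key for each argument. apply_moves: Moves the arm, as the interface text tells. Its arguments: {"type":"object","properties":{"targets":{"type":"array","items":{"type":"array","items":{"type":"array","items":{"type":"number"}}}}},"required":["targets"]}

```bash
mkdir -p pics; ls; cat > h.py <<'E'
import numpy as np, cv2
from workcell import get_obs, imaging, order
from scipy.spatial.transform import Rotation as R
def cam(name):
    o=get_obs(); im,d=imaging.camera(name); c=imaging.get_calibration(name)
    if name=="wrist":
        T=np.eye(4);T[:3,:3]=R.from_quat(o["tool_rot"]).as_matrix();T[:3,3]=o["eef_pos"]
        M=T@np.array(c["hand_eye"]); c["eye"]=M[:3,3]; c["rotation"]=M[:3,:3]
    return im,d,c
def rays(c,uv):
    K=np.array(c["camera_matrix"]); uv=np.atleast_2d(np.array(uv,float))
    p=(uv-K[:2,2])/[K[0,0],K[1,1]]; q=p.copy()
    for _ in range(20): q=p/(1+c["k1"]*(q**2).sum(1,keepdims=True))
    return np.c_[q,np.ones(len(q))]
def onplane(c,uv,z):
    d=rays(c,uv)@np.array(c["rotation"]).T; e=np.array(c["eye"])
    return e+d*((z-e[2])/d[:,2])[:,None]
def pts(c,d,uv):
    uv=np.atleast_2d(uv).astype(int); r=rays(c,uv)*d[uv[:,1],uv[:,0]][:,None]
    return r@np.array(c["rotation"]).T+np.array(c["eye"])
def cloud(c,d):
    v,u=np.mgrid[0:384,0:512]; return pts(c,d,np.c_[u.ravel(),v.ravel()]).reshape(384,512,3)
E
python3 - <<'E'
from h import *
for n in("top","scene"):
    im,d,c=cam(n); cv2.imwrite(f"pics/{n}0.png",cv2.resize(im,(800,600),interpolation=cv2.INTER_CUBIC)); np.savez(f"{n}0.npz",im=im,d=d)
    print(n,c["eye"],np.array(c["rotation"]).round(3).tolist(),c["k1"],c["camera_matrix"])
print(get_obs())
E
```

```text
pics
top [3.80216486e-01 6.04525327e-04 1.15928267e+00] [-0.698, 0.715, -0.03, 0.027] -0.10325023497823098 [[362.6708665    0.         257.70144323]
 [  0.         362.6708665  192.52945526]
 [  0.           0.           1.        ]]
scene [1.2101936  0.29259115 1.04455732] [0.515, 0.78, -0.295, -0.198] 0.024135345895030837 [[478.40110055   0.         252.3480414 ]
 [  0.         478.40110055 190.27932781]
 [  0.           0.           1.        ]]
{'clock': 0.1, 'joint_pos': array([1.21098477e+00, 2.41341324e-01, 3.85746041e-03, 1.33519996e+00,
       2.04520806e-05, 1.57081696e+00]), 'joint_vel': array([ 3.69578716e-04, -2.45526641e-03,  2.19102096e-03, -9.99409980e-05,
       -2.55983474e-04,  1.51926125e-04]), 'tau': array([-4.95683489e-04, -3.73138440e+01,  2.53009969e+01,  1.08465538e-02,
       -7.47728382e-05,  2.32571679e-06]), 'eef_pos': array([0.17585529, 0.46748348, 0.24749954]), 'tool_rot': array([ 1.78946956e-01,  9.83858270e-01, -9.26691075e-04, -1.78923223e-04]), 'ft_force': array([-0.0296823 , -0.16153959, -0.75305602]), 'ft_torque': array([-0.00061541,  0.03034774,  0.005502  ]), 'grasp_force': 0.0, 'grip_width': 0.08511542512286434}
```

View pics/top0.png

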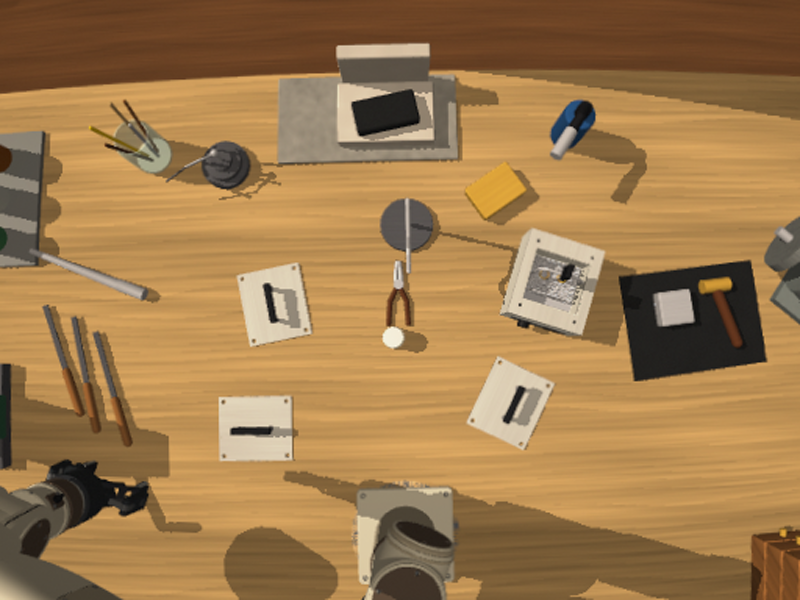

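View pics/scene0.png

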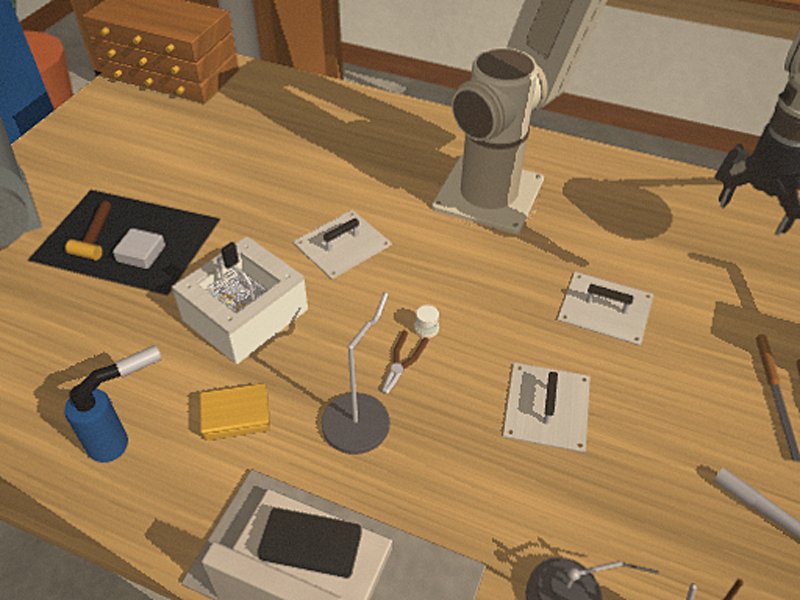

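The top view (800x600 px) shows the cleaner at (553,282) with the black basket grip at (567,272). The stand foot is at (408,224) with its arm pointing down to (408,270). The pliers are at (399,293), the flux jar at (393,337) and the tin at (496,190).

Three plates could be the cover: A (274,304), B (256,428) and C (511,403). I'll compare their distances from the base and their sizes.

```bash
sed -i 's/    return im,d,c$/    if np.size(c["rotation"])==4: c["rotation"]=R.from_quat(c["rotation"]).as_matrix()\n    return im,d,c/' h.py
cat >> h.py <<'E'
def load(n):
    z=np.load(n+"0.npz"); c=imaging.get_calibration(n); c["rotation"]=R.from_quat(c["rotation"]).as_matrix(); return z["im"],z["d"],c
def rect(P): 
    (cx,cy),(w,h),a=cv2.minAreaRect((P[:,:2]*1000).astype(np.float32)); return [round(float(v),1) for v in (cx,cy,w,h,a)]
E
python3 - <<'E'
from h import *
im,d,c=load("top"); P=cloud(c,d); Z=P[...,2]
hsv=cv2.cvtColor(im,cv2.COLOR_BGR2HSV)
S=0.64
white=((hsv[...,1]<70)&(hsv[...,2]>140)).astype(np.uint8)
n,lab,st,ce=cv2.connectedComponentsWithStats(white)
for nm,(u,v),z in(("A",(255,310),.004),("B",(230,410),.004),("C",(490,400),.004),("clean",(520,290),.09)):
    u,v=int(u*S),int(v*S); l=lab[v,u]
    if l==0: print(nm,"bg",hsv[v,u]);continue
    vv,uu=np.nonzero(lab==l); 
    W=onplane(c,np.c_[uu,vv],z); zz=Z[vv,uu]; print(nm,len(uu),rect(W),np.median(zz),"depthcloud",rect(P[vv,uu][abs(zz-z)<.01]))
# handle/grip/hook points
x=P.reshape(-1,3)
for nm,b in(("tall",(.3,.65,-.35,-.1,.13,.3)),("stand",(.35,.65,-.1,.08,.12,.3))):
    m=(x[:,0]>b[0])&(x[:,0]<b[1])&(x[:,1]>b[2])&(x[:,1]<b[3])&(x[:,2]>b[4])&(x[:,2]<b[5]); Q=x[m]
    print(nm,m.sum(),Q.min(0).round(3),Q.max(0).round(3)); print(Q[::max(1,len(Q)//25)].round(3).tolist())
im=np.load("top0.npz")["im"]; cr=im[145:235,135:215]; cr2=im[140:230,310:400]
cv2.imwrite("pics/crop.png",np.hstack([cv2.resize(cr,(400,450),interpolation=cv2.INTER_CUBIC),cv2.resize(cr2,(400,450),interpolation=cv2.INTER_CUBIC)]))
E
```

```text
A 1695 [473.5, 259.8, 149.1, 129.7, 10.8] 0.003443695508671629 depthcloud [473.8, 260.6, 149.8, 130.3, 10.5]
B 1729 [220.4, 301.8, 148.5, 127.1, 89.3] 0.0032473368033456573 depthcloud [219.8, 302.3, 150.4, 128.5, 89.1]
C 1737 [260.9, -218.4, 129.7, 148.8, 62.8] 0.002745844516801821 depthcloud [260.7, -219.4, 132.0, 148.7, 62.9]
clean 2191 [497.5, -292.8, 163.0, 175.1, 71.7] 0.08779905380945197 depthcloud [498.1, -299.9, 150.5, 170.1, 71.3]
tall 109 [ 0.491 -0.335  0.13 ] [ 0.519 -0.266  0.185]
[[0.518, -0.298, 0.171], [0.518, -0.297, 0.155], [0.514, -0.3, 0.182], [0.519, -0.269, 0.133], [0.515, -0.296, 0.157], [0.511, -0.3, 0.182], [0.515, -0.274, 0.134], [0.512, -0.296, 0.16], [0.508, -0.3, 0.183], [0.512, -0.278, 0.139], [0.511, -0.295, 0.142], [0.506, -0.295, 0.18], [0.509, -0.279, 0.137], [0.509, -0.289, 0.141], [0.505, -0.294, 0.165], [0.503, -0.299, 0.184], [0.503, -0.292, 0.162], [0.501, -0.298, 0.178], [0.498, -0.291, 0.174], [0.498, -0.301, 0.178], [0.497, -0.29, 0.167], [0.495, -0.297, 0.179], [0.499, -0.321, 0.14], [0.495, -0.292, 0.158], [0.497, -0.317, 0.132], [0.497, -0.328, 0.137], [0.493, -0.298, 0.148], [0.491, -0.335, 0.13]]
stand 142 [ 0.507 -0.019  0.174] [ 0.636 -0.011  0.209]
[[0.636, -0.015, 0.207], [0.629, -0.014, 0.209], [0.625, -0.012, 0.205], [0.623, -0.017, 0.204], [0.617, -0.014, 0.206], [0.613, -0.011, 0.198], [0.61, -0.017, 0.201], [0.604, -0.014, 0.201], [0.6, -0.017, 0.195], [0.595, -0.019, 0.192], [0.589, -0.016, 0.196], [0.583, -0.013, 0.195], [0.581, -0.019, 0.193], [0.576, -0.016, 0.192], [0.57, -0.013, 0.192], [0.568, -0.019, 0.188], [0.563, -0.016, 0.189], [0.558, -0.013, 0.184], [0.556, -0.018, 0.179], [0.551, -0.016, 0.178], [0.546, -0.013, 0.176], [0.543, -0.018, 0.176], [0.537, -0.015, 0.179], [0.531, -0.012, 0.183], [0.528, -0.018, 0.185], [0.521, -0.015, 0.19], [0.516, -0.012, 0.19], [0.512, -0.017, 0.196], [0.507, -0.014, 0.195]]
```

View pics/crop.png

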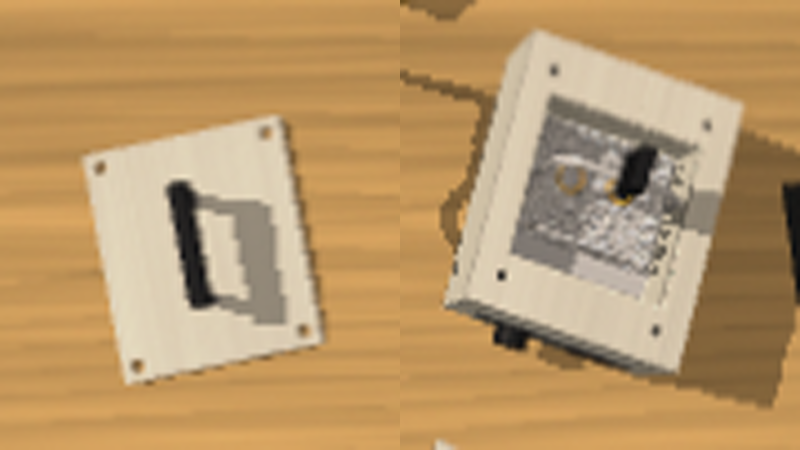

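The crop confirms that A is the right plate: it has four corner holes, its handle lies along the long side, and it measures 149x130 mm. Distances from the base are A 0.54 m, B 0.37 m and C 0.34 m, so A is farthest and is the cover to take. The cleaner's rim holes and the basket grip are clear at the right of the crop. I'll move above the cleaner and look with the wrist camera.

apply_moves:
  targets:
    - [[0.37, -0.87, 0.04, 0, 1], [0.37, -0.87, 0.04, 0, 1], [0.37, -0.87, 0.04, 0, 1], [0.37, -0.87, 0.04, 0, 1], [0.37, -0.87, 0.04, 0, 1], [0.37, -0.87, 0.04, 0, 1], [0.37, -0.87, 0.04, 0, 1], [0.37, -0.87, 0.04, 0, 1]]

```text
clock: 0.77
eef_pos: [0.2944, 0.1878, 0.261]
tool_rot: [0.179, 0.984, -0.0, -0.0]
ft_force: [0.8, -0.2, 0.1]
grip_width: 0.0853
grasp_force: 0.0
```

apply_moves:
  targets:
    - [[0.37, -0.87, 0.04, 0, 1], [0.37, -0.87, 0.04, 0, 1], [0.37, -0.87, 0.04, 0, 1], [0.37, -0.87, 0.04, 0, 1], [0.37, -0.87, 0.04, 0, 1], [0.37, -0.87, 0.04, 0, 1], [0.37, -0.87, 0.04, 0, 1], [0.37, -0.87, 0.04, 0, 1]]

```text
clock: 1.43
eef_pos: [0.4128, -0.0908, 0.2737]
tool_rot: [0.179, 0.984, 0.0, -0.0]
ft_force: [0.3, 1.0, 1.3]
grip_width: 0.0853
grasp_force: 0.0
```

apply_moves:
  targets:
    - [[0.37, -0.87, 0.04, 0, 1], [0.37, -0.87, 0.04, 0, 1], [0.37, -0.87, 0.04, 0, 1], [0.37, -0.87, 0.04, 0, 1], [0.37, -0.87, 0.04, 0, 1], [0.37, -0.87, 0.04, 0, 1], [0, 0, 0, 0, 1], [0, 0, 0, 0, 1]]

```text
clock: 2.1
eef_pos: [0.5015, -0.2992, 0.2813]
tool_rot: [0.18, 0.984, 0.001, -0.002]
ft_force: [0.1, 0.5, -1.1]
grip_width: 0.0852
grasp_force: 0.0
```

```bash
python3 - <<'E'
from h import *
im,d,c=cam("wrist"); cv2.imwrite("pics/w1.png",cv2.resize(im,(800,600))); np.savez("w1.npz",im=im,d=d,R=c["rotation"],e=c["eye"])
o=get_obs(); print(o["eef_pos"],o["tool_rot"],o["clock"]); print(c["eye"])
P=cloud(c,d); x=P[d>0].reshape(-1,3); hsv=cv2.cvtColor(im,cv2.COLOR_BGR2HSV)
m=(P[...,2]>.15)&(P[...,2]<.2)&(hsv[...,2]<80)&(d>0); Q=P[m]; T=Q[Q[:,2]>.178]
print("grip",m.sum(),Q.min(0),Q.max(0),rect(Q) if len(Q) else 0, rect(T) if len(T) else 0)
m=(P[...,2]>.128)&(P[...,2]<.142)&(d>0)&(hsv[...,2]>80); Q=P[m]; print("bar",m.sum(),rect(Q),Q.mean(0))
m=(abs(P[...,2]-.09)<.006)&(d>0); Q=P[m]; print("rim",m.sum(),rect(Q),np.median(Q[:,2]))
# stand from top
im,d,c=load("top"); P=cloud(c,d).reshape(-1,3)
m=(P[:,2]>.165)&(P[:,2]<.215)&(abs(P[:,1]+.015)<.03)&(abs(P[:,0]-.57)<.08); Q=P[m]; print("arm fit",np.polyfit(Q[:,0],Q[:,1],1)); 
for a in np.arange(.505,.64,.005):
    s=abs(Q[:,0]-a)<.0025; print(round(a,3),s.sum(),Q[s][:,1:].mean(0).round(4) if s.any() else "",end="; ")
E
```

```text
[ 0.50116472 -0.29782511  0.28202285] [ 1.79521250e-01  9.83752885e-01  6.84003666e-04 -1.38334482e-03] 2.15
[ 0.42692156 -0.27176061  0.40633254]
grip 431 [ 0.49218775 -0.30988566  0.15027169] [ 0.51755911 -0.29398054  0.18279549] [504.8, -302.0, 9.8, 25.2, 70.4] [504.9, -302.0, 9.4, 25.1, 69.5]
bar 375 [505.6, -301.8, 79.2, 6.2, 71.1] [ 0.50538488 -0.30048792  0.13656711]
rim 11341 [536.0, -192.3, 385.1, 171.5, 71.4] 0.08919060319100636
arm fit [ 0.00430314 -0.01755838]
0.505 1 [-0.0143  0.1953]; 0.51 6 [-0.0148  0.1931]; 0.515 5 [-0.014   0.1918]; 0.52 6 [-0.0147  0.1885]; 0.525 3 [-0.0148  0.1875]; 0.53 6 [-0.015   0.1837]; 0.535 6 [-0.0152  0.1803]; 0.54 4 [-0.0153  0.1788]; 0.545 5 [-0.0154  0.1778]; 0.55 6 [-0.0155  0.1768]; 0.555 6 [-0.0156  0.1788]; 0.56 6 [-0.0157  0.1827]; 0.565 6 [-0.0158  0.187 ]; 0.57 6 [-0.0159  0.1903]; 0.575 6 [-0.016   0.1923]; 0.58 6 [-0.0161  0.1937]; 0.585 6 [-0.0162  0.1963]; 0.59 6 [-0.0163  0.1965]; 0.595 5 [-0.0159  0.1971]; 0.6 3 [-0.0147  0.1982]; 0.605 7 [-0.0135  0.1997]; 0.61 5 [-0.0146  0.2024]; 0.615 5 [-0.0136  0.2016]; 0.62 6 [-0.0143  0.2026]; 0.625 5 [-0.0143  0.2054]; 0.63 7 [-0.0145  0.2068]; 0.635 3 [-0.0146  0.2056];
```

View pics/w1.png

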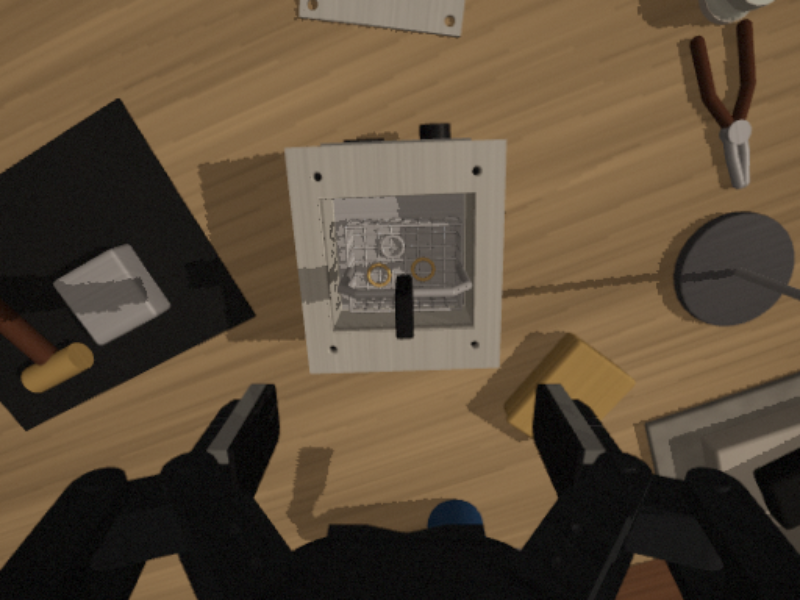

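The wrist view shows the grip upright at (404,306) with the bar across it, and the rim holes at (318,177), (477,170), (334,349) and (475,344). The measured grip is 9.8x25 mm with its top at z=0.183 and the bar at z=0.136, which matches the description. I'll grasp it now.

apply_moves:
  targets:
    - [[0.08, -0.1, -0.5, 1, 0.3], [0, 0, -0.8, 0, 0.3], [0, 0, -0.8, 0, 0.3], [0, 0, -0.6, 0, 0.3], [0, 0, -0.3, 0, 0.3], [0, 0, 0, 0, 0.3], [0, 0, 0, 0, -1], [0, 0, 0, 0, -1]]

```text
clock: 2.82
eef_pos: [0.5055, -0.3011, 0.1654]
tool_rot: [0.17, 0.985, -0.0, 0.001]
ft_force: [-0.3, -0.5, 0.5]
grip_width: 0.0321
grasp_force: 0.0
```

apply_moves:
  targets:
    - [[0, 0, 0, 0, -1], [0, 0, 0, 0, -1], [0, 0, 0, 0, -1], [0, 0, 0, 0, -1], [0, 0, 0, 0, -1], [0, 0, 0, 0, -1]]

```text
clock: 3.32
eef_pos: [0.5061, -0.3018, 0.1655]
tool_rot: [0.17, 0.985, -0.0, 0.002]
ft_force: [0.2, 1.9, 5.8]
grip_width: 0.0091
grasp_force: 59.8
```

```bash
python3 - <<'E'
from h import *
z=np.load("w1.npz"); c=imaging.get_calibration("wrist"); c["rotation"]=z["R"]; c["eye"]=z["e"]
g=cv2.cvtColor(z["im"],cv2.COLOR_BGR2GRAY); out=[]
for u,v in((318,177),(477,170),(334,349),(475,344)):
    u,v=int(u*.64),int(v*.64); w=g[v-5:v+6,u-5:u+6].astype(float); w=np.clip(np.median(w)-20-w,0,None)
    yy,xx=np.mgrid[-5:6,-5:6]; out.append((u+(w*xx).sum()/w.sum(),v+(w*yy).sum()/w.sum()))
H=onplane(c,out,.09)[:,:2]; print(H.round(4),H.mean(0)); 
for i,j in((0,1),(2,3),(0,2),(1,3)): e=H[j]-H[i]; print(np.hypot(*e),np.degrees(np.arctan2(e[1],e[0])))
E
```

```text
[[ 0.4193 -0.3334]
 [ 0.4542 -0.2303]
 [ 0.5413 -0.375 ]
 [ 0.5765 -0.2716]] [ 0.49780538 -0.30256375]
0.10892478478027952 71.30530243901107
0.10920957313161143 71.24147507728173
0.12895071428683325 -18.78966241482531
0.12907221586608913 -18.663184132297484
```

apply_moves:
  targets:
    - [[0, 0, 0.3, 0, -1], [0, 0, 0.4, 0, -1], [0, 0, 0.5, 0, -1], [0, 0, 0.5, 0, -1], [0, 0, 0.4, 0, -1], [0, 0, 0, 0, -1], [0, 0, 0, 0, -1]]

```text
clock: 3.9
eef_pos: [0.5051, -0.302, 0.2477]
tool_rot: [0.17, 0.985, -0.0, 0.001]
ft_force: [-1.3, 0.5, -3.9]
grip_width: 0.0096
grasp_force: 58.7
```

apply_moves:
  targets:
    - [[-0.1, 0.5, 0, 0, -1], [-0.1, 0.7, 0, 0, -1], [-0.2, 0.8, 0, 3, -1], [-0.2, 0.8, 0, 3, -1], [-0.2, 0.8, 0, 3, -1], [-0.2, 0.8, 0, 3, -1], [-0.2, 0.8, 0, 3, -1], [-0.1, 0.8, 0, 2.6, -1]]

```text
clock: 4.57
eef_pos: [0.4504, -0.0602, 0.2455]
tool_rot: [0.017, 1.0, 0.0, -0.002]
ft_force: [1.3, 0.9, -2.7]
grip_width: 0.009
grasp_force: 58.8
```

apply_moves:
  targets:
    - [[0, 0.6, 0, 1, -1], [0, 0.3, 0, 1, -1], [0, 0.26, 0, 0, -1], [0, 0, 0, 0, -1], [0, 0, 0, 0, -1], [0, 0, 0, 0, -1], [0, 0, 0, 0, -1]]

```text
clock: 5.15
eef_pos: [0.4528, -0.0161, 0.2471]
tool_rot: [0.001, 1.0, -0.0, -0.0]
ft_force: [0.6, 0.3, -2.4]
grip_width: 0.0094
grasp_force: 58.9
```

```bash
python3 - <<'E'
from h import *
im,d,c=cam("scene"); cv2.imwrite("pics/s2.png",cv2.resize(im,(800,600)));o=get_obs(); print(o["eef_pos"],o["tool_rot"])
P=cloud(c,d); hsv=cv2.cvtColor(im,cv2.COLOR_BGR2HSV)
m=(d>0)&(abs(P[...,0]-.455)<.05)&(abs(P[...,1]+.015)<.06)&(P[...,2]>.205)&(P[...,2]<.235)&(hsv[...,1]<80)&(hsv[...,2]>60); Q=P[m]; print(m.sum(),Q.mean(0),rect(Q),Q.min(0),Q.max(0))
E
```

```text
[ 0.45284836 -0.01614765  0.24728087] [ 1.02721720e-03  9.99999446e-01 -1.23649840e-04 -1.95109779e-04]
71 [ 0.45529761 -0.01007995  0.2181944 ] [458.2, -14.4, 13.2, 87.4, 0.7] [ 0.4512956  -0.05811753  0.20506615] [0.4647107  0.02925375 0.23440392]
```

View pics/s2.png

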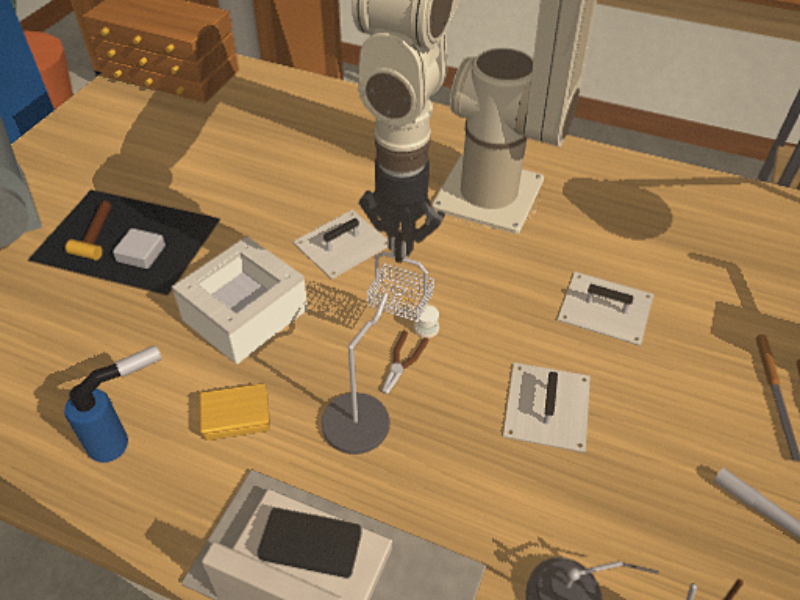

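The scene view shows the basket hanging level from the gripper at (402,290), in front of the hook tip at (385,297), with the bar at z≈0.218. Next I'll thread it over the hook and lower it.

apply_moves:
  targets:
    - [[0.3, 0, 0, 0, -1], [0.45, 0, 0, 0, -1], [0.5, 0, 0, 0, -1], [0.5, 0, 0, 0, -1], [0.4, 0, 0, 0, -1], [0.2, 0, 0, 0, -1], [0, 0, 0, 0, -1], [0, 0, 0, 0, -1]]

```text
clock: 5.87
eef_pos: [0.5463, -0.0157, 0.247]
tool_rot: [0.001, 1.0, -0.0, -0.001]
ft_force: [-0.6, -0.4, -1.3]
grip_width: 0.009
grasp_force: 58.9
```

apply_moves:
  targets:
    - [[0, 0, -0.2, 0, -1], [0, 0, -0.2, 0, -1], [0, 0, -0.2, 0, -1], [0, 0, -0.15, 0, -1], [0, 0, -0.1, 0, -1], [0, 0, 0, 0, -1], [0, 0, 0, 0, -1], [0, 0, 0, 0, -1]]

```text
clock: 6.53
eef_pos: [0.547, -0.0152, 0.2138]
tool_rot: [0.0, 1.0, -0.0, 0.0]
ft_force: [1.0, -0.8, -2.0]
grip_width: 0.009
grasp_force: 58.9
```

```bash
python3 - <<'E'
from h import *
im,d,c=cam("scene"); o=get_obs(); print(o["eef_pos"],o["ft_force"])
cv2.imwrite("pics/s3.png",cv2.resize(im[120:300,190:310],(533,600+200))[:600])
P=cloud(c,d)
hsv=cv2.cvtColor(im,cv2.COLOR_BGR2HSV)
m=(d>0)&(abs(P[...,0]-.55)<.02)&(abs(P[...,1]+.015)<.06)&(P[...,2]>.17)&(P[...,2]<.2)&(hsv[...,1]<80)&(hsv[...,2]>60)&(abs(P[...,1]+.015)>.008); Q=P[m]; print(m.sum(),Q.mean(0),np.median(Q,0))
E
```

```text
[ 0.54717051 -0.0152037   0.21397301] [-0.72825321 -0.56090972 -2.11894042]
67 [ 0.5483887  -0.00652121  0.1837434 ] [0.54836549 0.00112393 0.185226  ]
```

View pics/s3.png

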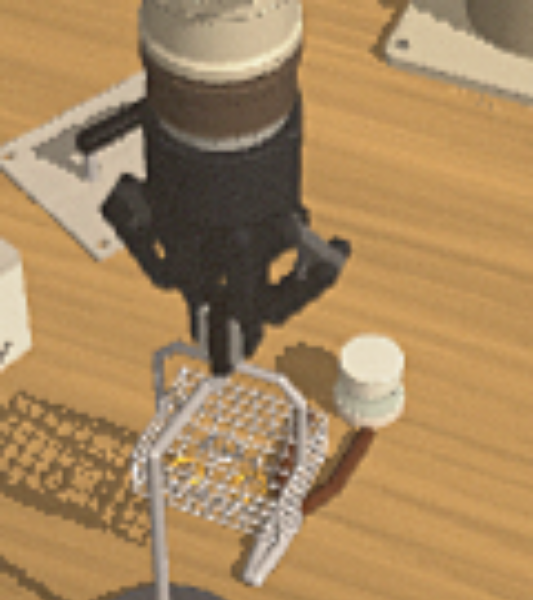

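The crop shows the hook arm passing through the handle under the bar, at about (220,375), with the bar 2–3 mm above the seat. I'll lower a little, check the load, then release.

apply_moves:
  targets:
    - [[0, 0, -0.05, 0, -1], [0, 0, -0.03, 0, -1], [0, 0, 0, 0, -1], [0, 0, 0, 0, -1]]

```text
clock: 6.92
eef_pos: [0.5473, -0.0152, 0.2112]
tool_rot: [0.0, 1.0, -0.0, 0.001]
ft_force: [-1.0, -0.5, 3.1]
grip_width: 0.0096
grasp_force: 59.9
```

apply_moves:
  targets:
    - [[0, 0, 0, 0, -0.6], [0, 0, 0, 0, -0.3], [0, 0, 0, 0, 0], [0, 0, 0, 0, 0], [0, 0, 0, 0, 0], [0, 0, 0, 0, 0], [0, 0, 0, 0, 0], [0, 0, 0, 0, 0]]

```text
clock: 7.58
eef_pos: [0.5468, -0.0152, 0.2102]
tool_rot: [0.0, 1.0, -0.0, -0.0]
ft_force: [-0.2, -0.3, -0.1]
grip_width: 0.043
grasp_force: 0.0
```

apply_moves:
  targets:
    - [[0, 0, 0.3, 0, 0], [0, 0, 0.5, 0, 0], [0, 0, 0.6, 0, 0.4], [0, 0, 0.8, 0, 1], [0, 0, 0.2, 0, 1], [0, 0, 0, 0, 1], [0, 0, 0, 0, 1]]

```text
clock: 8.17
eef_pos: [0.547, -0.0152, 0.3062]
tool_rot: [0.0, 1.0, -0.0, 0.0]
ft_force: [0.2, 0.2, -0.5]
grip_width: 0.0857
grasp_force: 0.0
```

```bash
python3 - <<'E'
from h import *
im,d,c=cam("scene"); o=get_obs(); print(o["eef_pos"],o["ft_force"])
cv2.imwrite("pics/s4.png",cv2.resize(im[120:300,190:310],(400,600)))
P=cloud(c,d); hsv=cv2.cvtColor(im,cv2.COLOR_BGR2HSV)
b=(d>0)&(abs(P[...,0]-.55)<.03)&(abs(P[...,1]+.015)<.06)
Q=P[b&(P[...,2]>.17)&(P[...,2]<.2)&(hsv[...,1]<80)&(hsv[...,2]>60)&(abs(P[...,1]+.015)>.008)]; print(len(Q),np.median(Q,0))
Q=P[b&(P[...,2]>.19)&(P[...,2]<.235)&(hsv[...,2]<60)]; print("grip",len(Q),Q.min(0),Q.max(0))
E
```

```text
[ 0.54641209 -0.0152247   0.30513782] [-0.44835896 -0.15914461 -1.12469212]
69 [ 0.54891934 -0.00551346  0.18322388]
grip 74 [ 0.53412636 -0.01691408  0.19132845] [ 0.56333757 -0.00753198  0.23033954]
```

View pics/s4.png

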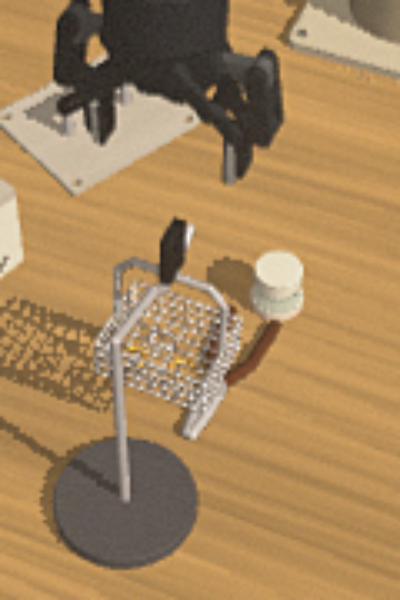

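The crop shows the basket hanging free by its bar on the hook, with the grip upright at (174,250) and the fingers clear. Next is the cover.

apply_moves:
  targets:
    - [[-0.23, 0.86, 0, 1.4, 1], [-0.23, 0.86, 0, 1.4, 1], [-0.23, 0.86, 0, 1.4, 1], [-0.23, 0.86, 0, 1.4, 1], [-0.23, 0.86, 0, 1.4, 1], [-0.23, 0.86, 0, 1.4, 1], [-0.23, 0.86, 0, 1.4, 1], [-0.23, 0.86, 0, 0.9, 1]]

```text
clock: 8.88
eef_pos: [0.4717, 0.2611, 0.3041]
tool_rot: [-0.094, 0.996, -0.001, -0.002]
ft_force: [0.2, -0.7, -0.8]
grip_width: 0.0855
grasp_force: 0.0
```

apply_moves:
  targets:
    - [[0, 0, 0, 0, 1], [0, 0, 0, 0, 1], [0, 0, 0, 0, 1], [0, 0, 0, 0, 1]]

```text
clock: 9.22
eef_pos: [0.4732, 0.2588, 0.3053]
tool_rot: [-0.092, 0.996, -0.001, -0.001]
ft_force: [-0.1, -1.3, -0.8]
grip_width: 0.0857
grasp_force: 0.0
```

```bash
cat >> h.py <<'E'
def holes(c,im,z,guess,win=7):
    """guess: world xy of holes; refine as dark-spot centroid"""
    g=cv2.cvtColor(im,cv2.COLOR_BGR2GRAY); K=np.array(c["camera_matrix"]); out=[]
    for p in guess:
        q=np.array(c["rotation"]).T@(np.r_[p,z]-c["eye"]); q=q[:2]/q[2]; q=q*(1+c["k1"]*(q@q))
        u,v=(q*[K[0,0],K[1,1]]+K[:2,2]).round().astype(int)
        w=g[v-win:v+win+1,u-win:u+win+1].astype(float)
        if w.shape!=(2*win+1,)*2: out.append((np.nan,np.nan)); continue
        w=np.clip(np.median(w)-25-w,0,None); yy,xx=np.mgrid[-win:win+1,-win:win+1]
        out.append((u+(w*xx).sum()/w.sum(),v+(w*yy).sum()/w.sum()))
    return np.array(out),onplane(c,out,z)[:,:2]
def pat(x,y,a):
    a=np.radians(a);r=np.array([[np.cos(a),-np.sin(a)],[np.sin(a),np.cos(a)]])
    return np.array([[.065,.055],[-.065,.055],[-.065,-.055],[.065,-.055]])@r.T+[x,y]
def fit(H):
    M=pat(0,0,0); ok=~np.isnan(H[:,0]); M,H=M[ok],H[ok]; m=M-M.mean(0);h=H-H.mean(0)
    a=np.arctan2((m[:,0]*h[:,1]-m[:,1]*h[:,0]).sum(),(m*h).sum()); r=np.array([[np.cos(a),-np.sin(a)],[np.sin(a),np.cos(a)]])
    t=H.mean(0)-r@M.mean(0); return t,np.degrees(a),np.abs(M@r.T+t-H).max()
E
python3 - <<'E'
from h import *
im,d,c=cam("wrist"); o=get_obs(); print(o["eef_pos"],o["tool_rot"],o["clock"])
cv2.imwrite("pics/w5.png",cv2.resize(im,(800,600)))
px,H=holes(c,im,.004,pat(.4736,.2602,10.7)); print(px.round(1),fit(H))
P=cloud(c,d);hsv=cv2.cvtColor(im,cv2.COLOR_BGR2HSV)
Q=P[(d>0)&(np.hypot(P[...,0]-.4736,P[...,1]-.26)<.06)&(P[...,2]>.035)&(P[...,2]<.055)]; print("handle",len(Q),rect(Q),np.median(Q[:,2]))
# top-view holes of rim & cover
im,d,c=load("top")
for z,g in((.004,pat(.4736,.2602,10.7)),(.09,pat(.498,-.301,-18.7))): print(fit(holes(c,im,z,g,3)[1]))
E
```

```text
[0.47341059 0.25866162 0.30565545] [-9.21115649e-02  9.95748444e-01 -4.00069774e-04 -5.80112242e-04] 9.2667
[[296.2 196.4]
 [298.6 108.9]
 [223.5 110.6]
 [225.9 196.2]] (array([0.47526601, 0.2603008 ]), np.float64(10.887525603888234), np.float64(0.0017503721903988634))
handle 565 [473.7, 257.5, 78.4, 12.8, 10.8] 0.043995160735438577
(array([0.47338966, 0.25846081]), np.float64(11.154171638980468), np.float64(0.003963622161385683))
(array([ 0.49843193, -0.29899062]), np.float64(-18.773339892868883), np.float64(0.0005352827271845606))
```

View pics/w5.png

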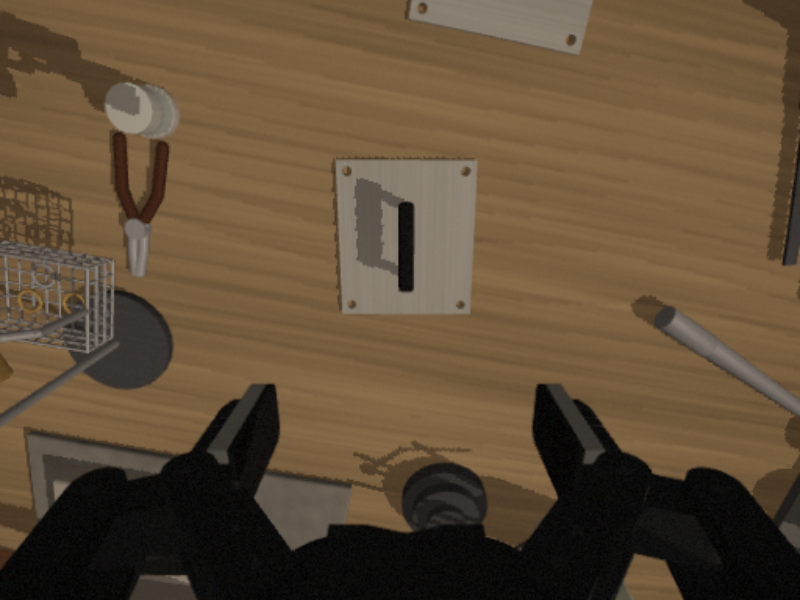

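The wrist view shows the cover upright in frame with holes at (347,171), (466,171), (349,304) and (461,305), and the handle at (406,247). The handle measures 78x13 mm with its top at z=0.044, as described. I'll descend and grasp it.

apply_moves:
  targets:
    - [[0.01, -0.01, -1, 0.2, 0.4], [0, 0, -1, 0, 0.4], [0, 0, -1, 0, 0.4], [0, 0, -1, 0, 0.4], [0, 0, -1, 0, 0.4], [0, 0, -0.8, 0, 0.4], [0, 0, -0.6, 0, 0.4], [0, 0, -0.3, 0, 0.4]]

```text
clock: 9.93
eef_pos: [0.4717, 0.2567, 0.0345]
tool_rot: [-0.093, 0.996, -0.001, -0.003]
ft_force: [-0.3, -0.1, 0.3]
grip_width: 0.0601
grasp_force: 0.0
```

apply_moves:
  targets:
    - [[0, 0, 0, 0, 0.4], [0, 0, 0, 0, 0.4], [0, 0, 0, 0, -1], [0, 0, 0, 0, -1], [0, 0, 0, 0, -1], [0, 0, 0, 0, -1], [0, 0, 0, 0, -1], [0, 0, 0, 0, -1]]

```text
clock: 10.6
eef_pos: [0.4747, 0.2599, 0.0398]
tool_rot: [-0.095, 0.995, 0.0, 0.001]
ft_force: [-0.8, -1.1, 5.6]
grip_width: 0.013
grasp_force: 60.8
```

apply_moves:
  targets:
    - [[0, 0, 0.2, 0, -1], [0, 0, 0.4, 0, -1], [0, 0, 0.6, 0, -1], [0, 0, 0.7, 0, -1], [0, 0, 0.7, 0, -1], [0, 0, 0.6, 0, -1], [0, 0, 0.4, 0, -1], [0, 0, 0.2, 0, -1]]

```text
clock: 11.27
eef_pos: [0.4744, 0.2602, 0.1932]
tool_rot: [-0.095, 0.995, 0.001, 0.002]
ft_force: [-1.3, 0.6, -2.7]
grip_width: 0.013
grasp_force: 59.6
```

apply_moves:
  targets:
    - [[-0.2, -0.4, 0, 0, -1], [-0.35, -0.6, 0, 0, -1], [-0.4, -0.8, 0, -1, -1], [-0.4, -0.8, 0, -2, -1], [-0.4, -0.8, 0, -2, -1], [-0.4, -0.8, 0, -2, -1], [-0.4, -0.8, 0, -2, -1], [-0.3, -0.8, 0, -2, -1]]

```text
clock: 11.93
eef_pos: [0.357, 0.0264, 0.1895]
tool_rot: [0.001, 1.0, -0.0, -0.001]
ft_force: [1.6, -1.7, -1.8]
grip_width: 0.0129
grasp_force: 59.6
```

apply_moves:
  targets:
    - [[0, -0.8, 0, -2, -1], [0.2, -0.8, 0, -2, -1], [0.3, -0.8, 0, -2, -1], [0.4, -0.8, 0, -2, -1], [0.4, -0.8, 0, -2, -1], [0.4, -0.8, 0, -2, -1], [0.4, -0.8, 0, -2, -1], [0.4, -0.8, 0, -2, -1]]

```text
clock: 12.6
eef_pos: [0.4593, -0.2297, 0.1893]
tool_rot: [0.141, 0.99, 0.001, -0.001]
ft_force: [0.5, 1.0, -3.0]
grip_width: 0.0127
grasp_force: 59.6
```

apply_moves:
  targets:
    - [[0.4, -0.7, 0, -2, -1], [0.4, -0.6, 0, -1.6, -1], [0.3, -0.4, 0, -1, -1], [0.2, -0.2, 0, 0, -1], [0, 0, 0, 0, -1], [0, 0, 0, 0, -1], [0, 0, 0, 0, -1], [0, 0, 0, 0, -1]]

```text
clock: 13.27
eef_pos: [0.5109, -0.3034, 0.19]
tool_rot: [0.179, 0.984, 0.0, -0.001]
ft_force: [-0.5, -0.4, -2.4]
grip_width: 0.0129
grasp_force: 59.6
```

```bash
python3 - <<'E'
from h import *
o=get_obs(); print(o["eef_pos"],o["tool_rot"],o["clock"],o["ft_force"])
im,d,c=cam("wrist"); cv2.imwrite("pics/w6.png",cv2.resize(im,(800,600)));np.savez("w6.npz",im=im,d=d,R=c["rotation"],e=c["eye"])
im,d,c=cam("top"); P=cloud(c,d); p=o["eef_pos"]
Q=P[(d>0)&(np.hypot(P[...,0]-p[0],P[...,1]-p[1])<.11)&(abs(P[...,2]-(p[2]-.036))<.012)]; print("plate",len(Q),rect(Q),Q[:,2].mean(),np.linalg.lstsq(np.c_[Q[:,:2],np.ones(len(Q))],Q[:,2],rcond=None)[0])
E
```

```text
[ 0.51087506 -0.30338595  0.1899675 ] [ 1.79416663e-01  9.83772835e-01  3.41306260e-04 -7.44698214e-04] 13.2667 [-0.46796276 -0.44719792 -2.40480593]
plate 1428 [510.1, -300.5, 133.0, 149.9, 69.1] 0.15326528437201903 [-0.00260694  0.00076339  0.15478302]
```

View pics/w6.png

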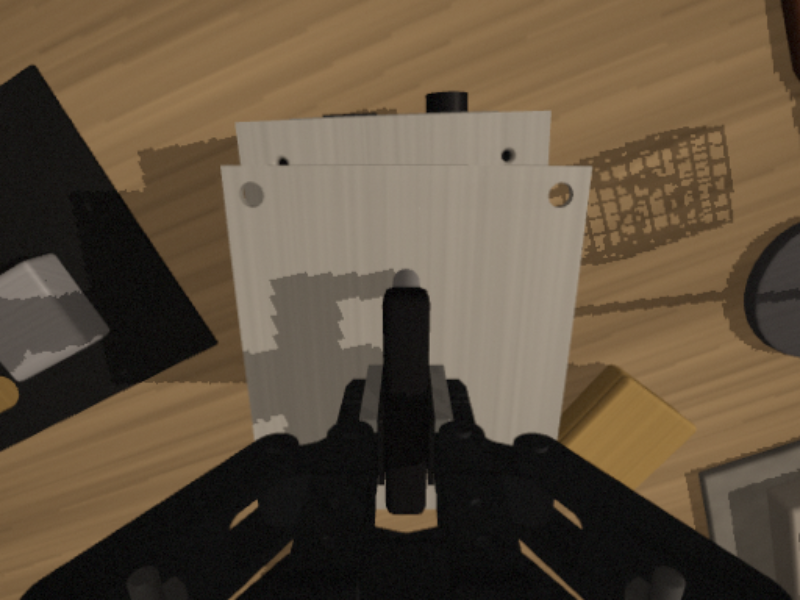

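The wrist view shows the plate held level, with holes at (252,194) and (560,195). The rim's near holes are visible beyond it at (283,160) and (508,155), so the plate has to move back about 12 mm. I'll measure the offset with both views.

```bash
python3 - <<'E'
from h import *
z=np.load("w6.npz"); c=imaging.get_calibration("wrist"); c["rotation"]=z["R"]; c["eye"]=z["e"]
def rep(px,zz):
    H=onplane(c,np.array(px)*.64-.18,zz)[:,:2]; e=H[1]-H[0]; a=np.degrees(np.arctan2(e[1],e[0]))-90; n=np.array([np.cos(np.radians(a)),np.sin(np.radians(a))])
    print(H.round(4).tolist(),np.hypot(*e),a,"centre",H.mean(0)+n*.065)
rep([(252,194),(560.5,195)],.1535); rep([(283,162),(508,155)],.09)
im,d,c=cam("top"); 
# plate by colour in top: contour of white blob, line-fitted corners
P=cloud(c,d); hsv=cv2.cvtColor(im,cv2.COLOR_BGR2HSV)
print(imaging.get_calibration("wrist")["hand_eye"])
E
```

```text
[[0.4297, -0.3319], [0.4687, -0.2294]] 0.1097192992116077 -20.85800872323469 centre [ 0.50994076 -0.30377091]
[[0.4189, -0.3329], [0.4543, -0.23]] 0.10884138466764988 -18.994082574628223 centre [ 0.49804666 -0.30263847]
[[-7.49274195e-05 -9.49424650e-01 -3.13994950e-01  7.98546025e-02]
 [ 9.99999990e-01 -3.46146301e-05 -1.33962141e-04 -7.35824048e-04]
 [ 1.16318140e-04 -3.13994957e-01  9.49424643e-01 -1.24786918e-01]
 [ 0.00000000e+00  0.00000000e+00  0.00000000e+00  1.00000000e+00]]
```

apply_moves:
  targets:
    - [[-0.15, 0.01, 0, 1, -1], [-0.15, 0.02, 0, 1.1, -1], [0, 0, -0.3, 0, -1], [0, 0, -0.3, 0, -1], [0, 0, -0.2, 0, -1], [0, 0, 0, 0, -1], [0, 0, 0, 0, -1], [0, 0, 0, 0, -1]]

```text
clock: 14.08
eef_pos: [0.4998, -0.3034, 0.1589]
tool_rot: [0.162, 0.987, -0.0, 0.0]
ft_force: [1.1, 0.3, -2.2]
grip_width: 0.0129
grasp_force: 59.6
```

```bash
python3 - <<'E'
from h import *
o=get_obs(); print(o["eef_pos"],o["tool_rot"],o["clock"],o["ft_force"])
im,d,c=cam("wrist"); a=cv2.resize(im[75:275,130:390],(780,600),interpolation=cv2.INTER_CUBIC); cv2.imwrite("pics/w7.png",a);np.savez("w7.npz",im=im,d=d,R=c["rotation"],e=c["eye"])
im,d,c=cam("top"); np.savez("top7.npz",im=im,d=d); P=cloud(c,d); p=o["eef_pos"]
Q=P[(d>0)&(np.hypot(P[...,0]-p[0],P[...,1]-p[1])<.11)&(abs(P[...,2]-(p[2]-.036))<.006)]; print("plate",len(Q),rect(Q),Q[:,2].mean())
E
```

```text
[ 0.49980449 -0.3033813   0.15889553] [ 1.61633185e-01  9.86850825e-01 -1.60388795e-04  3.70095133e-04] 14.0833 [ 1.14011001  0.28293107 -2.17283955]
plate 1372 [499.5, -301.3, 129.8, 152.1, 71.2] 0.12220187862141901
```

View pics/w7.png

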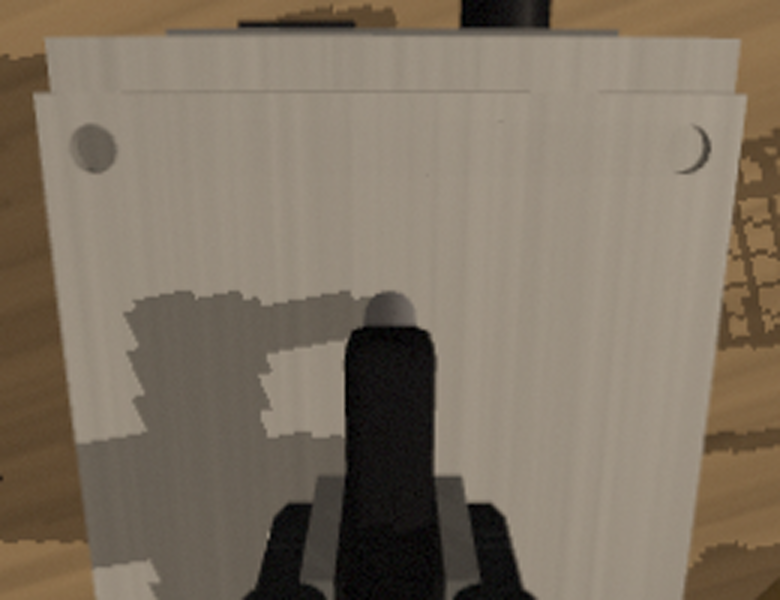

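The crop shows the cover over the cleaner. The plate's near corners are at (35,94) and (746,96), with the cleaner's near corners behind at (47,39) and (740,39). The cover holes are at (93,149) and about (687,149). I'll work out the plate and cleaner centres from these in one frame.

```bash
python3 - <<'E'
from h import *
z=np.load("w7.npz"); c=imaging.get_calibration("wrist"); c["rotation"]=z["R"]; c["eye"]=z["e"]
def rep(n,px,zz,off):
    H=onplane(c,(np.array(px)+.5)/3-.5+[130,75],zz)[:,:2]; e=H[1]-H[0]; a=np.degrees(np.arctan2(e[1],e[0]))-90; k=np.array([np.cos(np.radians(a)),np.sin(np.radians(a))])
    print(n,np.hypot(*e).round(4),a.round(2),"centre",H.mean(0)+k*off)
rep("plate corners",[(35,94),(746,96)],.122,.075); rep("plate holes",[(93,149),(687,149)],.122,.065); rep("cleaner",[(47,39),(740,39)],.09,.085)
# gradient-based edges in columns for near edges
g=z["im"].mean(2)
for u in (170,200,280,320): print(u,[(v,int(g[v,u])) for v in range(82,112)][::2])
E
```

```text
plate corners 0.1298 -18.76 centre [ 0.49920251 -0.30395811]
plate holes 0.1102 -18.61 centre [ 0.49899244 -0.3037886 ]
cleaner 0.1488 -18.6 centre [ 0.49883921 -0.30291563]
170 [(82, 106), (84, 104), (86, 106), (88, 139), (90, 140), (92, 139), (94, 139), (96, 138), (98, 139), (100, 138), (102, 137), (104, 137), (106, 136), (108, 139), (110, 137)]
200 [(82, 108), (84, 101), (86, 104), (88, 138), (90, 136), (92, 136), (94, 138), (96, 136), (98, 137), (100, 136), (102, 137), (104, 137), (106, 136), (108, 138), (110, 138)]
280 [(82, 106), (84, 105), (86, 101), (88, 141), (90, 140), (92, 139), (94, 140), (96, 140), (98, 140), (100, 139), (102, 138), (104, 140), (106, 144), (108, 145), (110, 145)]
320 [(82, 105), (84, 105), (86, 100), (88, 145), (90, 145), (92, 146), (94, 144), (96, 143), (98, 144), (100, 143), (102, 143), (104, 144), (106, 145), (108, 143), (110, 143)]
```

apply_moves:
  targets:
    - [[-0.025, 0.035, -0.15, 0, -1], [0, 0, -0.15, 0, -1], [0, 0, -0.1, 0, -1], [0, 0, -0.05, 0, -1], [0, 0, 0, 0, -1], [0, 0, 0, 0, -1], [0, 0, 0, 0, -1], [0, 0, 0, 0, -1]]

```text
clock: 14.85
eef_pos: [0.4988, -0.302, 0.1406]
tool_rot: [0.162, 0.987, -0.0, 0.0]
ft_force: [0.3, 0.0, -3.0]
grip_width: 0.0128
grasp_force: 59.6
```

```bash
python3 - <<'E'
from h import *
o=get_obs(); print(o["eef_pos"],o["tool_rot"],o["clock"],o["ft_force"],o["grasp_force"])
im,d,c=cam("wrist"); a=cv2.resize(im[75:275,130:390],(780,600),interpolation=cv2.INTER_CUBIC); cv2.imwrite("pics/w8.png",a);np.savez("w8.npz",im=im,d=d,R=c["rotation"],e=c["eye"])
P=cloud(c,d); p=o["eef_pos"]
Q=P[(d>0)&(np.hypot(P[...,0]-p[0],P[...,1]-p[1])<.095)&(abs(P[...,2]-(p[2]-.036))<.008)]; print("plate wrist z",len(Q),np.median(Q[:,2]))
Q=P[(d>0)&(abs(P[...,2]-.09)<.004)]; print("rim",len(Q),np.median(Q[:,2]))
im,d,c=cam("top"); P=cloud(c,d)
Q=P[(d>0)&(np.hypot(P[...,0]-p[0],P[...,1]-p[1])<.11)&(abs(P[...,2]-(p[2]-.036))<.006)]; print("plate",len(Q),rect(Q),np.median(Q[:,2]))
im,d,c=cam("scene"); P=cloud(c,d);hsv=cv2.cvtColor(im,cv2.COLOR_BGR2HSV); b=(d>0)&(abs(P[...,0]-.55)<.03)&(abs(P[...,1]+.015)<.06)
Q=P[b&(P[...,2]>.17)&(P[...,2]<.2)&(hsv[...,1]<80)&(hsv[...,2]>60)&(abs(P[...,1]+.015)>.008)]; print("bar",len(Q),np.median(Q,0))
E
```

```text
[ 0.49882969 -0.30195037  0.14055807] [ 1.61733270e-01  9.86834473e-01 -1.16840427e-04  2.43812771e-04] 14.85 [ 0.27603292  0.03412137 -2.95519381] 59.62571382522583
plate wrist z 32108 0.1039546260796717
rim 6808 0.08917020780950864
plate 1304 [498.6, -298.7, 127.8, 152.0, 71.2] 0.10357777434659776
bar 71 [ 0.54876162 -0.00559496  0.1820333 ]
```

View pics/w8.png

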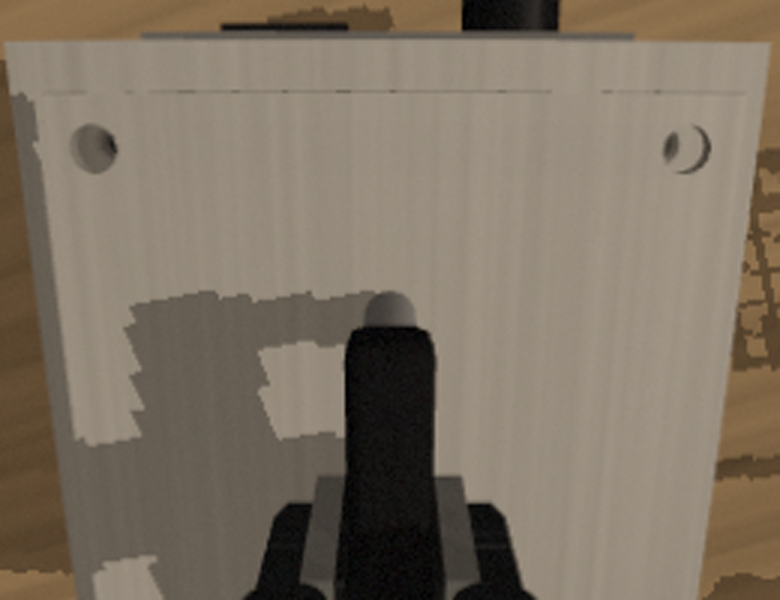

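```bash
python3 - <<'E'
from h import *
z=np.load("w8.npz"); c=imaging.get_calibration("wrist"); c["rotation"]=z["R"]; c["eye"]=z["e"]
def rep(n,px,zz,off):
    H=onplane(c,(np.array(px)+.5)/3-.5+[130,75],zz)[:,:2]; e=H[1]-H[0]; a=np.degrees(np.arctan2(e[1],e[0]))-90; k=np.array([np.cos(np.radians(a)),np.sin(np.radians(a))])
    print(n,np.hypot(*e).round(4),a.round(2),"centre",H.mean(0)+k*off)
rep("plate holes",[(93,149),(687,149)],.104,.065); rep("cleaner",[(7,42),(770,43)],.09,.085)
q=lambda p,zz:((c["rotation"].T@(np.r_[p,zz]-c["eye"])))
K=np.array(c["camera_matrix"])
for p in pat(.4980,-.3027,-18.75)[1:3]:
    v=q(p,.09); s=v[:2]/v[2]; s=s*(1+c["k1"]*(s@s)); uv=s*K[0,0]+K[:2,2]; print("rim hole expected crop px",(uv-[130,75]+.5)*3-.5)
E
```

```text
plate holes 0.11 -18.62 centre [ 0.49798294 -0.30234369]
cleaner 0.1486 -18.69 centre [ 0.49856564 -0.30295533]
rim hole expected crop px [662.97895407 143.88187265]
rim hole expected crop px [115.01613663 142.59529674]
```

In the last crop, the rim holes show through the cover holes at (671,149) and (112,145), where they are expected. Plate and rim centres agree within 1 mm, yaw within 0.1°, and the underside is about 10 mm above the rim. The basket bar is still on the seat, so I'm handing the job in.

```bash
python3 -c "
from h import *
print(order.job_done())"
```

```text
the job is handed in; nothing more can be done
None
```

The basket hangs free on the hook, and the cover is held level about 10 mm above the rim with its holes within about 1 mm of the threaded ones by my measurement; the job is handed in at about 15 s, and no verdict was returned.

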